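Release the red recorder's cartridge tray with the pin

TASK

The cartridge tray of the data recorder marked in red is latched shut. Take the yellow-handled release pin out of its stand and push its thin rod down through the round access hole in the top of the red recorder until the hidden latch lets the tray spring out, then put the pin back in its stand, hanging upright as it was. Leave the tray of the green recorder shut.

Things in the scene. Friction and masses are not known exactly. Their poses are not given: they have to be found in the camera images.
- pin: Release pin, 90 g, origin at the lower tip of its rod, z up along the pin. Steel rod 6 mm across from 0 to 80 mm, black round flange 48 mm across from 80 to 86 mm, yellow round handle 24 mm across from 86 to 156 mm (grip it from above, from any side). It starts hanging upright in the stand: flange on the top plate, rod down through the hole.
- stand_hole (a point): Centre of the round 26 mm hole in the top plate (aluminium, 100 x 100 mm, 8 mm thick) of the fixed pin stand, at the plate's upper face, 100 mm above the table; z up. The space below the plate is free for 84 mm. A pin hung here has its tip 80 mm below this point.
- red_hole (a point): Centre of the round 26 mm access hole in the top of the fixed recorder marked in red, at its top face, 85 mm above the table; z up, x to the recorder's back. 30 mm below lies the latch's orange pad, 40 mm across: pressed down 8 mm (5 N) it frees the tray; it stops at 18 mm (8 N) and springs back when let go. So the rod's tip must go 40 to 46 mm below this point.
- red_tray (a joint): Tray of the recorder marked in red (grey box 170 x 130 x 85 mm, red band on its top, red tray front; its centre is 40 mm from the hole towards -x). Travel out of the front, towards -x (the robot's side), in m: about 0.001 latched, 0.055 fully out. Its own spring drives it out once the latch is freed, and it stays out.
- green_tray (a joint): The same for the tray of the green recorder, a twin of the red one except for its green band and tray front. It is to stay shut.
Not all that is in view belongs to the job. Leave any turquoise look-alike of the pin alone.

How it is judged:
By the outcome, as a careful person would: the job done as asked, in the order asked, and still so for the second after the job is handed in, with the robot touching nothing.
It also fails if it takes over 51 s, if anything falls off the work surface, if the arm or the gripper's body presses on something with over 40 N, if the wrist force passes 120 N, or if a joint passes its speed limit or range.

ROBOT

A 6-joint arm with a two-finger parallel gripper is mounted at the origin on the work surface. World frame = base frame: x ahead of the robot, y to its left, z up, the work surface at z = 0. Lengths are in m, angles in rad, forces in N, time in s.
With the tool pointing down it reaches from about 0.375 to 0.975 m from the base axis. Payload 3.8 kg.
Tool frame: the origin (TCP) lies on the centre line of the jaws, within the pads' length; the fingertips stand 14 mm ahead of it and the grasp point (between the pads) lies 5 mm behind it; z points along the fingers, y is the line along which they close (so a half turn about z gives the same grasp; the last joint's range is limited). The gripper opens to 85 mm and grips with 20 to 120 N. Pads are 22 mm wide; open, the fingers measure 114 mm over their backs; the gripper's body (76 mm by 85 mm) begins 54 mm behind the grasp point. The pads swing forward as they close: fully open they stand 13 mm farther back than shut.
Start: joints at [1.092, 0.264, 1.604, -0, 1.274, -0.037], TCP at [0.289, 0.61, 0.245] pointing down, gripper open.
Joint ranges: [-2.63, 2.63], [-0.94, 2.18], [0.31, 2.57], [-1.31, 4.45], [0, 2.66], [-2.55, 2.55]. Speed limits (rad/s): [2.57, 2.57, 3.14, 3.14, 3.14, 3.14].

INTERFACE

Orientations are given as a rotation vector (axis times angle).
In Python, from workcell import bot, eyes, spot_in gives the robot as it stands.
- The arm moves only by the tool carry_out, never from a script. Its argument "series" is text: rows parted by semicolons, each of 4 numbers parted by spaces: the shift along the world's x, y, z in m, then the turn about the world's z in degrees. In form: tx ty tz roll; .... A call has 1 to 20 rows; each row shifts and turns the commanded pose from where the row before left it; what a row does not reach is not made up. A row lasts 1/8 s, in which the tool goes at most 62.5 mm and 10.7 degrees, less where a joint would pass 70% of its speed; a pose out of reach is approached as far as the arm can. A call is refused whole if a number of a shift passes 0.0625 or a number of a turn 10.7, either way. A call with a gripper value outside its range is refused whole. "jaw" is the gripper command: -1 is shut, 1 is fully open, values between are in proportion, set as the call begins (left out, the last holds). The fingers move at their own pace and stop on an object; "grip_force" is the grip in N (left out, the last holds). Time passes only in rows, so rows that do not move let the fingers close. It gives the time, the measured TCP pose, the force, the opening and the grip force at its end, in the units of the state.
- bot.read_state(): the state, without advancing time (a new reading comes with each control period).
- eyes.read_camera(name): name is "scene" or "side" or "wrist"; returns (picture, depth): 384x512x3 uint8, blue, green, red; 384x512 float32, m along the optical axis (not along the pixel's ray), 0 where there is no reading.
- eyes.get_calibration(name): a dict with "K" (3x3 intrinsics, pixels), "position" and "rotation" of the camera in the world; the wrist camera has in their place "T_tool_cam" (4x4, takes a point from camera to tool coordinates, whose origin is the TCP and whose axes are the flange's). Camera axes: x right, y down, z forward; pixel columns grow to the right and rows downward; lengths in m; the calibration is good to about 2 mm. A picture is of the moment at which its call begins: read the wrist's pose just before it. get_calibration takes no time and is no camera call.
- bot.finish_job(): hands the job in; it is judged then, once.
Trained networks look in the newest picture that a camera, given by its name, has taken for a name from the list of things; names that differ only in an ending like _2 or _b are one class to them, and where a whole thing is asked for, a point or a joint stands for the part that bears it (a point fixed in the world has none). Each returns a list of dicts, best first, with "score" (0 to 1); they miss things now and then, are a little off and sometimes report something else, mostly with a low value. They report only what shows in the picture. A call takes as long as a camera call. They do not tell look-alikes from the thing itself.
- spot_in(camera, target): "rect" ([centre column, centre row, width, height] in pixels, round what is visible of it).
The state is a dict: "time": time; "q": joint angles; "joint_vel": joint speeds; "joint_torque": joint torques, N m; "tool_pos": TCP position; "tcp_rot": TCP orientation; "wrist_force": force on the tool from outside, world axes, zero at the start; "torque": the same for the moment, N m; "width": opening from 0.0 (shut) to 1.0 (fully open); "grip_force": force on a finger pad.
Only numpy, scipy, OpenCV 4.12 (cv2) and the standard library are available. Lean on these libraries where they do the work, as an engineer would, in place of code of your own. Each camera call takes 0.05 s, during which the arm holds its last target. There are 200 camera calls.

## Working session

There is one attempt and no reset: what is moved stays moved. The work goes in short steps, Python scripts to look and compute and a tool call to move; the robot and the scene stay as the last step left them, time stands still between calls to the robot, and variables do not carry over. Pictures are saved under pics/ and viewed, at most 10 in all, crops included, and the job is handed in when it is done.

Besides the shell and the picture viewer there is one more tool, called after "Request:" as a command line: name --argument value ..., lists and objects as JSON in quotes. carry_out: Moves the arm, as the interface text tells. Its arguments: {"type":"object","properties":{"series":{"type":"string"},"jaw":{"type":"number"},"grip_force":{"type":"number"}},"required":["series"]}

```bash
mkdir -p pics; cat > h.py <<'E'
import numpy as np, cv2
from workcell import bot, eyes, spot_in
from scipy.spatial.transform import Rotation as R
def cam(name):
    s=bot.read_state(); im,d=eyes.read_camera(name); c=eyes.get_calibration(name); K=np.array(c["K"])
    if name=="wrist":
        T=np.eye(4);T[:3,:3]=R.from_rotvec(s["tcp_rot"]).as_matrix();T[:3,3]=s["tool_pos"];T=T@np.array(c["T_tool_cam"])
    else:
        T=np.eye(4);r=np.array(c["rotation"]);T[:3,:3]=r if r.shape==(3,3) else R.from_rotvec(r).as_matrix();T[:3,3]=c["position"]
    v,u=np.mgrid[:384,:512]
    P=np.stack([(u-K[0,2])/K[0,0]*d,(v-K[1,2])/K[1,1]*d,d],-1)@T[:3,:3].T+T[:3,3]
    P[d==0]=np.nan
    return im,d,P,K,T
E
cat > a.py <<'E'
from h import *
ims=[]
for n in ["scene","side"]:
    im,d,P,K,T=cam(n); np.savez(n+".npz",im=im,P=P); ims.append(im); print(n,T[:3,3].round(2),T[:3,2].round(2))
    for t in ["pin","stand_hole","red_hole","red_tray","green_tray"]:
        try:
            for r in spot_in(n,t)[:3]:
                u,v=map(int,r["rect"][:2]); print(n,t,round(r["score"],2),np.round(r["rect"]),P[min(v,383),min(u,511)].round(3))
        except Exception as e: print(t,e)
for n,i in zip("ab",ims): cv2.imwrite(f"pics/{n}1.png",cv2.resize(i,(800,600)))
s=bot.read_state();print(s["time"],s["tool_pos"],s["tcp_rot"],s["width"])
E
python3 a.py
```

```text
scene [ 0.85 -0.32  0.79] [-0.39  0.38 -0.84]
scene pin 0.83 [300. 236.  32.  47.] [ 0.664 -0.035  0.121]
scene pin 0.75 [258. 184.  23.  40.] [ 0.549 -0.025  0.146]
scene pin 0.64 [180. 184.  27.  48.] [ 0.426 -0.108  0.105]
scene stand_hole 0.64 [254. 206.  75.  85.] [ 0.558 -0.041  0.099]
scene stand_hole 0.59 [332. 131. 104.  94.] [0.533 0.213 0.083]
scene red_hole 0.76 [334. 132.  98.  90.] [0.54  0.211 0.085]
scene red_tray 0.47 [255. 208.  72.  84.] [ 0.562 -0.042  0.101]
scene green_tray 0.63 [258. 207.  72.  84.] [ 0.564 -0.039  0.099]
side [0.47 0.63 0.49] [ 0.08 -0.85 -0.52]
side pin 0.84 [301. 163.  16.  36.] [ 0.421 -0.09   0.118]
side pin 0.79 [311. 201.  22.  64.] [0.405 0.026 0.095]
side stand_hole 0.9 [248. 205.  56.  65.] [0.53  0.032 0.084]
side red_hole 0.66 [243. 308. 126. 116.] [0.515 0.293 0.084]
0.6 [0.2886464  0.61018422 0.24533302] [6.88411890e-01 3.06520578e+00 1.19313747e-04] 0.9969878656570081
```

View pics/a1.png

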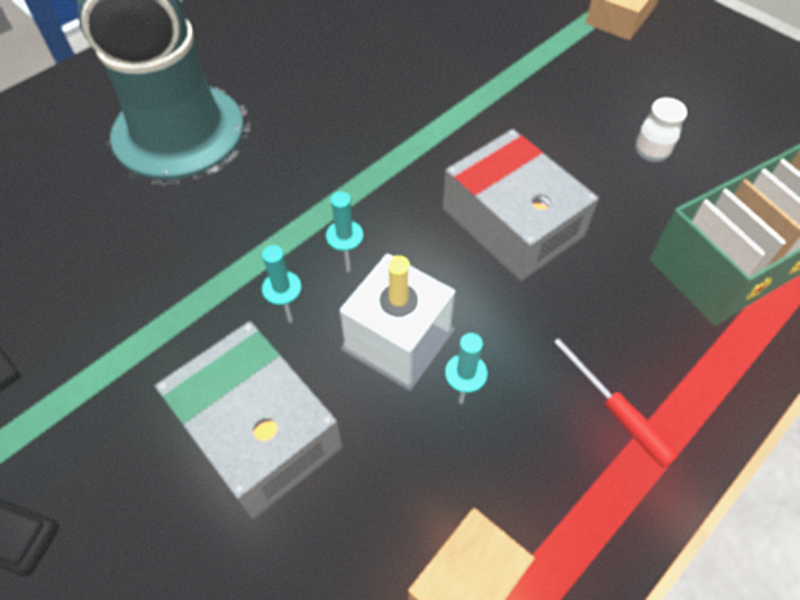

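View pics/b1.png

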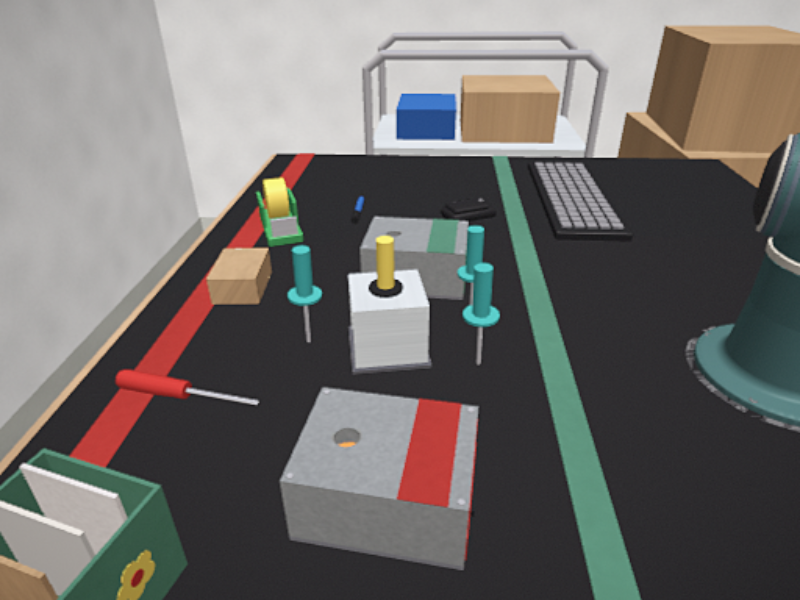

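Scene view (800x600 px): the yellow-handled pin is in the white stand at (398,285). Three turquoise look-alikes are at (275,270), (342,215) and (467,365). The red-band recorder has its hole at (541,202), and the green-band one has its hole at (265,430). The yellow-handled pin and the red-banded recorder fit the description. Next I'll measure both and confirm them in an enlarged crop.

```bash
cat > b.py <<'E'
from h import *
crops=[]
hole={"scene":(346,129),"side":(222,280)}; pin={"scene":(255,180),"side":(246,168)}
for n in ["scene","side"]:
    z=np.load(n+".npz"); im,P=z["im"],z["P"]; c=eyes.get_calibration(n); K=np.array(c["K"]);r=np.array(c["rotation"]);r=r if r.shape==(3,3) else R.from_rotvec(r).as_matrix();t=np.array(c["position"])
    hsv=cv2.cvtColor(im,cv2.COLOR_BGR2HSV)
    v,u=np.mgrid[:384,:512]; ray=np.stack([(u-K[0,2])/K[0,0],(v-K[1,2])/K[1,1],np.ones(u.shape)],-1)@r.T
    def plane(h): return t+ray*((h-t[2])/ray[...,2])[...,None]
    Y=cv2.inRange(hsv,(15,90,90),(35,255,255))>0
    near=lambda p,a:(abs(u-p[0])<a)&(abs(v-p[1])<a)
    m=Y&near(pin[n],35); Q=P[m]; print(n,"pin z",np.nanpercentile(Q[:,2],[1,50,99]).round(3))
    q=Q[(Q[:,2]>.11)&(Q[:,2]<.17)][:,:2]; q=q[~np.isnan(q[:,0])]
    from scipy.optimize import least_squares
    s=least_squares(lambda x:np.hypot(*(q-x).T)-.012,q.mean(0)+(q.mean(0)-t[:2])/np.linalg.norm(q.mean(0)-t[:2])*.008,loss="soft_l1",f_scale=.002);print(" pin xy",s.x.round(4),len(q))
    top=Y&near(pin[n],35)&(abs(P[...,2]-np.nanpercentile(Q[:,2],97))<.004); print(" top mean",P[top].mean(0).round(4),top.sum())
    # black flange on plane z~.106
    F=(hsv[...,2]<70)&near((pin[n][0],pin[n][1]+14),25)&(P[...,2]>.095); print(" flange mean",P[F].mean(0).round(4),F.sum())
    W=plane(.085); B=near(hole[n],14); C=W[hole[n][1],hole[n][0]]
    zt=np.nanmedian(P[B][:,2]);print(" top z",zt)
    H=B&((P[...,2]<.079)|(hsv[...,1]>80))&(np.hypot(W[...,0]-C[0],W[...,1]-C[1])<.022)
    pts=W[H][:,:2].astype(np.float32); (cx,cy),rad=cv2.minEnclosingCircle(pts); print(" hole mean",pts.mean(0),"circ",cx,cy,rad,H.sum())
    # recorder top outline
    TT=(abs(P[...,2]-.085)<.006)&near(hole[n],75); k,l=cv2.connectedComponents(TT.astype(np.uint8)); lab=np.bincount(l[TT]).argmax()
    rr=cv2.minAreaRect(P[l==lab][:,:2].astype(np.float32)*1000); print(" rect",rr)
    for p in (pin[n],hole[n]): crops.append(cv2.resize(im[p[1]-30:p[1]+50,p[0]-45:p[0]+45],(400,300),interpolation=cv2.INTER_CUBIC))
cv2.imwrite("pics/c1.png",np.vstack([np.hstack(crops[:2]),np.hstack(crops[2:])]))
E
python3 b.py
```

```text
scene pin z [-0.002  0.145  0.177]
 pin xy [ 0.5381 -0.0197] 210
 top mean [ 0.5418 -0.0222  0.1746] 43
 flange mean [nan nan nan] 0
 top z 0.08414476328054687
 hole mean [0.55464613 0.23567192] circ 0.5547349452972412 0.2362736016511917 0.01237510796636343 76
 rect ((513.4559936523438, 242.79449462890625), (133.10494995117188, 172.03411865234375), 84.02901458740234)
side pin z [0.098 0.146 0.176]
 pin xy [ 0.5371 -0.0183] 275
 top mean [ 0.5367 -0.0148  0.1745] 57
 flange mean [ 0.5367 -0.008   0.1046] 122
 top z 0.08406098341939319
 hole mean [0.55120397 0.24527137] circ 0.5508559942245483 0.245783731341362 0.01239938847720623 139
 rect ((515.123046875, 245.13294982910156), (132.72300720214844, 165.1980743408203), 83.97965240478516)b.py:17: RuntimeWarning: Mean of empty slice.
  F=(hsv[...,2]<70)&near((pin[n][0],pin[n][1]+14),25)&(P[...,2]>.095); print(" flange mean",P[F].mean(0).round(4),F.sum())
  ret = um.true_divide(
```

View pics/c1.png

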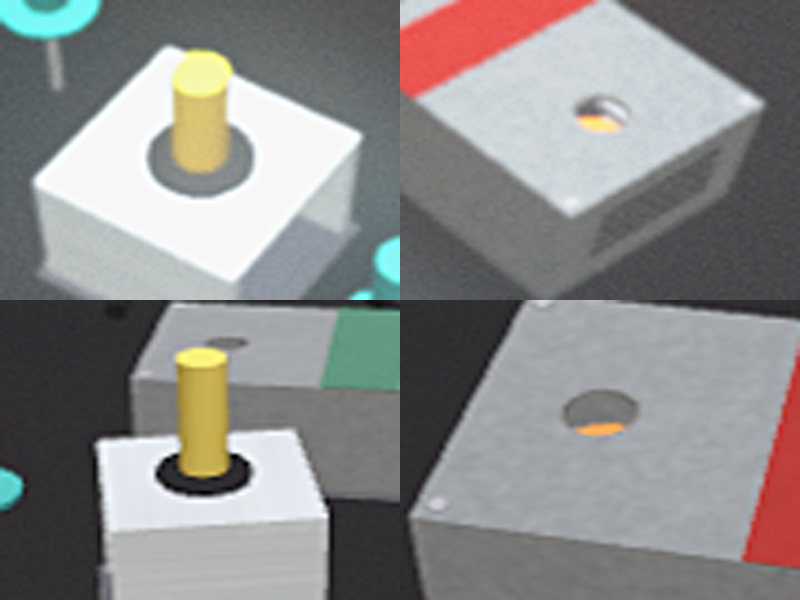

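The crop confirms it: the yellow-handled pin hangs in the white stand, and the red-banded recorder has the orange pad under its hole. I'll go via the recorder for a look from above.

Request:
carry_out --series "0.026 -0.039 0.008 0;0.026 -0.039 0.008 0;0.026 -0.039 0.008 0;0.026 -0.039 0.008 0;0.026 -0.039 0.008 0;0.026 -0.039 0.008 0;0.026 -0.039 0.008 0;0.026 -0.039 0.008 0;0 0 0 0;0 0 0 0;0 0 0 0" --jaw 1

```text
time: 1.98
tool_pos: [0.4958, 0.2991, 0.3089]
tcp_rot: [-0.686, -3.065, 0.0]
wrist_force: [0.4, 0.9, -0.3]
width: 1.0
grip_force: 0.0
```

```bash
cat > w.py <<'E'
from h import *
import sys
im,d,P,K,T=cam("wrist"); np.savez(sys.argv[1]+".npz",im=im,P=P,T=T,K=K); cv2.imwrite(f"pics/{sys.argv[1]}.png",im)
for p in map(np.array,([.553,.2405,.085],[.5375,-.019,.1],[.5375,-.019,.176])):
    c=T[:3,:3].T@(p-T[:3,3]); print((K@c/c[2])[:2].round(),c[2].round(3))
print(T.round(3))
E
python3 w.py w1
```

```text
[233. 229.] 0.379
[ 70. 294.] 0.391
[ 27. 333.] 0.318
[[ 0.425  0.872  0.242  0.434]
 [ 0.905 -0.41  -0.115  0.328]
 [-0.001  0.268 -0.963  0.438]
 [ 0.     0.     0.     1.   ]]
```

View pics/w1.png

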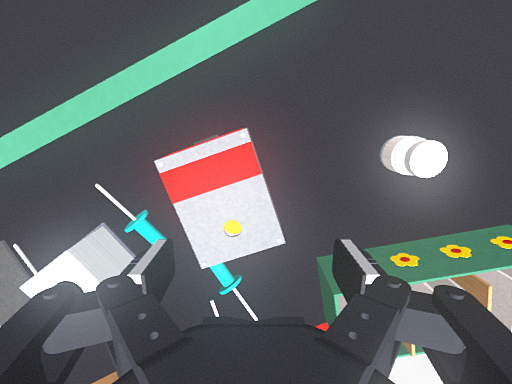

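The wrist view shows the red hole at (233,228), as predicted. The turquoise pins at (140,225) and (228,280) look out of place, so I'll check the scene camera.

```bash
python3 - <<'E'
from h import *
im,d,P,K,T=cam("scene"); cv2.imwrite("pics/a2.png",cv2.resize(im,(800,600)))
z=np.load("w1.npz"); im,P=z["im"],z["P"]
for p in [(97,185),(138,222),(155,238),(220,272),(230,285),(250,311),(20,250),(214,305)]: print(p,P[p[1],p[0]].round(3))
E
```

```text
(97, 185) [0.414 0.072 0.04 ]
(138, 222) [0.492 0.1   0.045]
(155, 238) [0.531 0.101 0.028]
(220, 272) [0.633 0.171 0.031]
(230, 285) [0.659 0.178 0.04 ]
(250, 311) [0.722 0.186 0.037]
(20, 250) [ 0.452 -0.106  0.039]
(214, 305) [0.697 0.124 0.017]
```

View pics/a2.png

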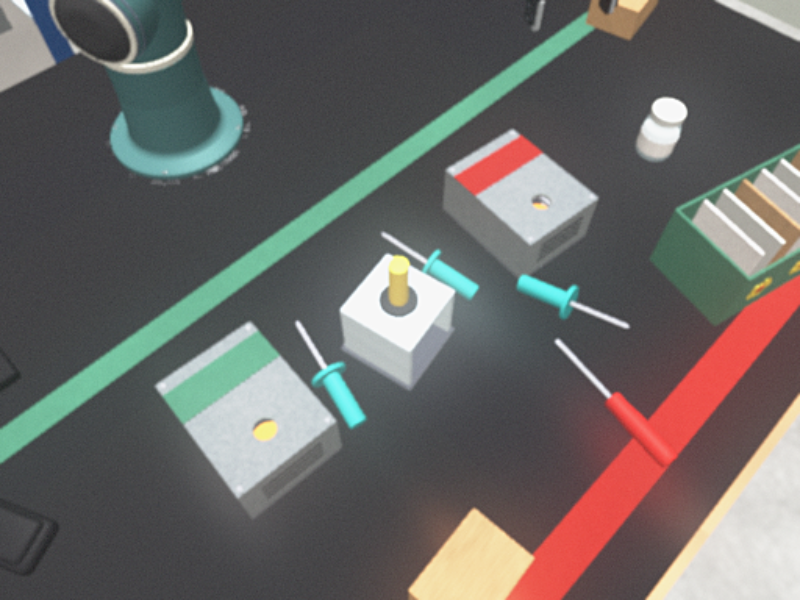

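The three turquoise look-alikes were standing unsupported and have toppled by themselves. They now lie at (430,265), (570,295) and (330,375), clear of the hole, the stand and the tray's path. Next I'll refine the red hole from the wrist view.

```bash
python3 - <<'E'
from h import *
z=np.load("w1.npz"); im,P,T,K=z["im"],z["P"],z["T"],z["K"]
v,u=np.mgrid[:384,:512]; ray=np.stack([(u-K[0,2])/K[0,0],(v-K[1,2])/K[1,1],np.ones(u.shape)],-1)@T[:3,:3].T
W=T[:3,3]+ray*((.085-T[2,3])/ray[...,2])[...,None]
near=(abs(u-233)<18)&(abs(v-228)<18)
H=near&((P[...,2]<.079)|(cv2.cvtColor(im,cv2.COLOR_BGR2HSV)[...,1]>80))
p=W[H][:,:2].astype(np.float32);print(H.sum(),p.mean(0),cv2.minEnclosingCircle(p))
TT=(abs(P[...,2]-.085)<.006)&(u>140)&(u<300)&(v>120)&(v<275); k,l=cv2.connectedComponents(TT.astype(np.uint8));b=np.bincount(l[TT]).argmax()
print(cv2.minAreaRect(P[l==b][:,:2].astype(np.float32)*1000), np.median(P[l==b][:,2]))
E
```

```text
227 [0.55091745 0.24033041] ((0.5507054924964905, 0.24048003554344177), 0.012724203988909721)
((512.48876953125, 243.86337280273438), (130.2414093017578, 170.48138427734375), 83.71485900878906) 0.0860694511119777
```

Request:
carry_out --series "0.002 -0.045 -0.01 0;0.002 -0.045 -0.01 0;0.002 -0.045 -0.01 0;0.002 -0.045 -0.01 0;0.002 -0.045 -0.01 0;0.002 -0.033 -0.01 0;0 0 0 0;0 0 0 0"

```text
time: 3.08
tool_pos: [0.5087, 0.0411, 0.2494]
tcp_rot: [-0.688, -3.065, -0.001]
wrist_force: [0.5, 0.6, 0.0]
width: 1.001
grip_force: 0.0
```

```bash
python3 w.py w2
```

```text
[436. 146.] 0.289
[216. 233.] 0.301
[204. 269.] 0.228
[[ 0.426  0.871  0.243  0.447]
 [ 0.905 -0.41  -0.114  0.07 ]
 [-0.     0.268 -0.963  0.379]
 [ 0.     0.     0.     1.   ]]
```

View pics/w2.png

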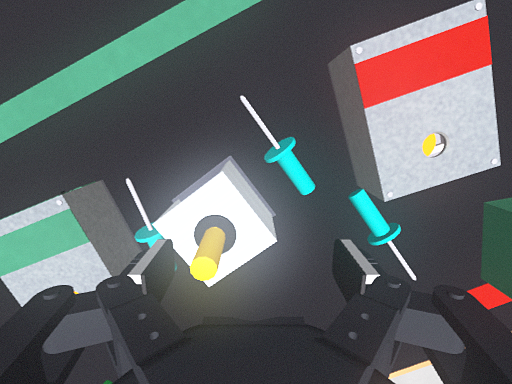

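The wrist view shows the pin top at (204,268), the flange at (215,235) and the plate around it. Measuring these.

```bash
python3 - <<'E'
from h import *
z=np.load("w2.npz"); im,P,T,K=z["im"],z["P"],z["T"],z["K"]
v,u=np.mgrid[:384,:512]; ray=np.stack([(u-K[0,2])/K[0,0],(v-K[1,2])/K[1,1],np.ones(u.shape)],-1)@T[:3,:3].T
pl=lambda h:T[:3,3]+ray*((h-T[2,3])/ray[...,2])[...,None]
hsv=cv2.cvtColor(im,cv2.COLOR_BGR2HSV); Z=P[...,2]
box=(u>150)&(u<285)&(v>150)&(v<290)
Y=box&(hsv[...,1]>110)&(hsv[...,0]>12)&(hsv[...,0]<35)
top=Y&(Z>.17); p=pl(.176)[top][:,:2].astype(np.float32); print("top",top.sum(),p.mean(0),cv2.minEnclosingCircle(p),np.median(Z[top]))
F=box&(hsv[...,2]<120)&(Z>.095)&(Z<.115); p=pl(.106)[F][:,:2].astype(np.float32); print("flange",F.sum(),cv2.minEnclosingCircle(p),np.median(Z[F]))
S=box&(Z>.092)&(Z<.115); k,l=cv2.connectedComponents(S.astype(np.uint8));b=np.bincount(l[S]).argmax()
print("plate",cv2.minAreaRect(pl(.1)[l==b][:,:2].astype(np.float32)*1000))
E
```

```text
top 581 [ 0.53557    -0.01820355] ((0.5356755256652832, -0.01817549392580986), 0.013402334414422512) 0.1765947051375411
flange 1 ((0.5132492780685425, -0.016595153138041496), 9.999999747378752e-05) 0.10335763785818153
plate ((535.772216796875, -18.653911590576172), (100.8465805053711, 102.13427734375), 11.5829496383667)
```

Request:
carry_out --series "0.0135 -0.029 0 0;0.0135 -0.0295 0 0;0 0 0 0;0 0 -0.03 0;0 0 -0.03 0;0 0 -0.025 0;0 0 -0.015 0;0 0 -0.004 0;0 0 0 0;0 0 0 0"

```text
time: 4.38
tool_pos: [0.5365, -0.0183, 0.1465]
tcp_rot: [0.688, 3.063, 0.001]
wrist_force: [-0.6, 0.2, 0.5]
width: 0.998
grip_force: 0.0
```

Request:
carry_out --series "0 0 0 0;0 0 0 0;0 0 0 0;0 0 0 0;0 0 0 0;0 0 0 0;0 0 0 0;0 0 0 0" --jaw -1 --grip_force 60

```text
time: 5.38
tool_pos: [0.5358, -0.0184, 0.1455]
tcp_rot: [0.688, 3.065, -0.0]
wrist_force: [-0.8, -1.2, 2.2]
width: 0.266
grip_force: 58.8
```

Request:
carry_out --series "0 0 0.02 0;0 0 0.03 0;0 0 0.03 0;0 0 0.025 0;0 0 0 0;0.0025 0.043 0 0;0.0025 0.043 0 0;0.0025 0.043 0 0;0.0025 0.043 0 0;0.0025 0.043 0 0;0.0025 0.044 0 0;0 0 0 0;0 0 0 0;0 0 0 0"

```text
time: 7.12
tool_pos: [0.5503, 0.2395, 0.2494]
tcp_rot: [-0.69, -3.064, 0.002]
wrist_force: [0.1, 0.9, -1.3]
width: 0.266
grip_force: 59.1
```

```bash
python3 - <<'E'
from h import *
out=[]
s=bot.read_state(); t=s["tool_pos"]; print(t,s["wrist_force"],s["width"])
for n in ["scene","side"]:
    im,d,P,K,T=cam(n)
    px=[]
    for p in ([t[0],t[1],t[2]-.1255],[.551,.2405,.085]):
        c=T[:3,:3].T@(np.array(p)-T[:3,3]); px.append((K@c/c[2])[:2])
    print(n,np.round(px,1))
    u,v=px[1].astype(int) if hasattr(px[1],'astype') else 0
    y0,x0=max(v-100,0),max(u-65,0); y1,x1=min(y0+150,384),min(x0+100,512); im=im.copy()
    c=cv2.resize(im[y0:y1,x0:x1],None,fx=4,fy=4,interpolation=cv2.INTER_CUBIC)
    for q,col in zip(px,((255,0,255),(0,255,0))): cv2.drawMarker(c,tuple(((np.array(q)-[x0,y0]+.5)*4).astype(int).tolist()),col,cv2.MARKER_CROSS,16,1)
    out.append(cv2.copyMakeBorder(c,0,600-c.shape[0],0,400-c.shape[1],cv2.BORDER_CONSTANT))
cv2.imwrite("pics/hov.png",np.hstack(out))
E
```

```text
[0.55025343 0.23948585 0.24938937] [ 0.14903532  0.86707774 -1.34037455] 0.2655160862082181
scene [[348.6 114.8]
 [345.9 127.2]]
side [[221.6 258.7]
 [222.4 278. ]]
```

View pics/hov.png

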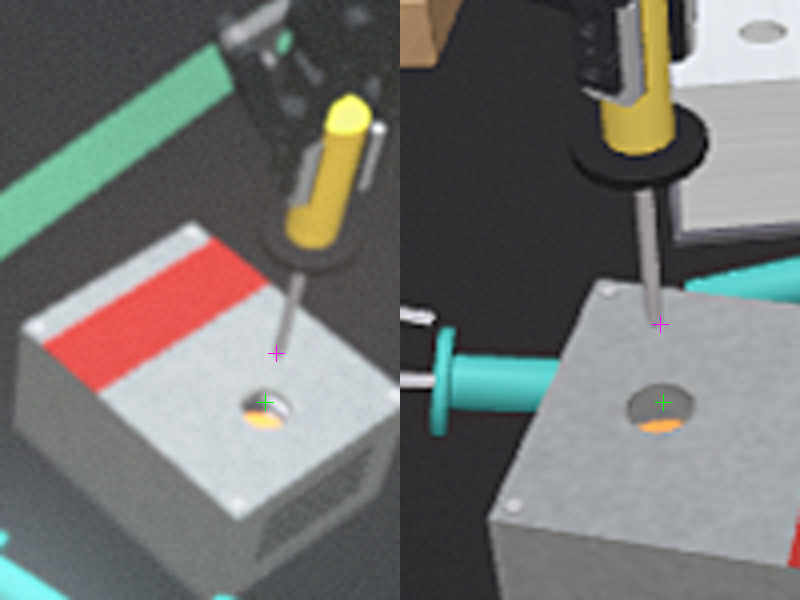

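The tip is within about 2 mm of where I predicted and lines up with the hole. Lowering to just above the pad first.

Request:
carry_out --series "0 0.001 -0.02 0;0 0 -0.012 0;0 0 -0.01 0;0 0 -0.01 0;0 0 -0.01 0;0 0 0 0;0 0 0 0"

```text
time: 8.1
tool_pos: [0.5509, 0.2418, 0.1886]
tcp_rot: [0.688, 3.065, 0.0]
wrist_force: [0.4, 0.1, -0.4]
width: 0.268
grip_force: 59.1
```

Request:
carry_out --series "0 0 -0.005 0;0 0 -0.005 0;0 0 -0.005 0;0 0 -0.004 0;0 0 0 0;0 0 0 0;0 0 0 0"

```text
time: 8.98
tool_pos: [0.551, 0.2419, 0.1697]
tcp_rot: [0.688, 3.064, 0.001]
wrist_force: [0.6, 0.6, 5.2]
width: 0.265
grip_force: 59.6
```

```bash
python3 - <<'E'
from h import *
s=bot.read_state();print(s["tool_pos"],s["wrist_force"],s["torque"])
im,d,P,K,T=cam("scene");np.savez("p.npz",im=im)
a=cv2.resize(im[60:210,250:400],(600,600),interpolation=cv2.INTER_CUBIC)
cv2.imwrite("pics/press.png",a)
E
```

```text
[0.55101764 0.24187579 0.16972607] [0.5711903  0.59173838 5.21638882] [ 0.1361799  -0.14418503 -0.0037795 ]
```

View pics/press.png

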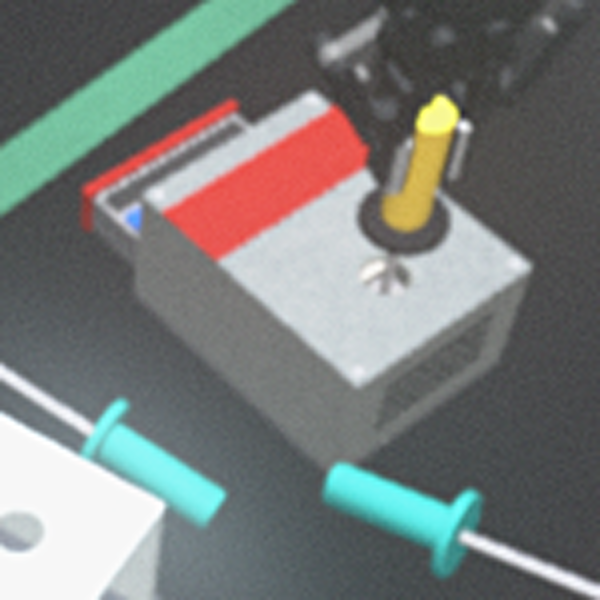

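The red tray is out. I'll lift the pin and take it back over the stand.

Request:
carry_out --series "0 0 0.015 0;0 0 0.02 0;0 0 0.025 0;0 0 0.025 0;0 0 0 0;-0.0025 -0.043 0 0;-0.0025 -0.043 0 0;-0.0025 -0.043 0 0;-0.0025 -0.043 0 0;-0.0025 -0.044 0 0;-0.0025 -0.044 0 0;0 0 0 0;0 0 0 0;0 0 0 0"

```text
time: 10.78
tool_pos: [0.5354, -0.0173, 0.2538]
tcp_rot: [-0.686, -3.065, -0.0]
wrist_force: [-0.0, -0.5, -0.0]
width: 0.266
grip_force: 59.2
```

```bash
python3 - <<'E'
from h import *
out=[]
s=bot.read_state(); t=s["tool_pos"]; print(t,s["tcp_rot"],s["wrist_force"],s["width"])
for n in ["scene","side"]:
    im,d,P,K,T=cam(n); px=[]
    for p in ([t[0],t[1],t[2]-.1275],[.536,-.0185,.1]):
        c=T[:3,:3].T@(np.array(p)-T[:3,3]); px.append((K@c/c[2])[:2])
    print(n,np.round(px,1))
    u,v=px[1].astype(int); y0,x0=v-90,u-50
    c=cv2.resize(im[y0:y0+150,x0:x0+100],None,fx=4,fy=4,interpolation=cv2.INTER_CUBIC)
    for q,col in zip(px,((255,0,255),(0,255,0))): cv2.drawMarker(c,tuple(((q-[x0,y0]+.5)*4).astype(int).tolist()),col,cv2.MARKER_CROSS,16,1)
    out.append(c)
cv2.imwrite("pics/hov2.png",np.hstack(out))
E
```

```text
[ 0.5353764  -0.01727749  0.25379417] [-6.86163984e-01 -3.06481056e+00 -3.48217248e-04] [-0.01923928 -0.45852516 -0.01873468] 0.26568194027609937
scene [[254.7 182.9]
 [254.5 191.2]]
side [[247.4 173.9]
 [247.3 184.3]]
```

View pics/hov2.png

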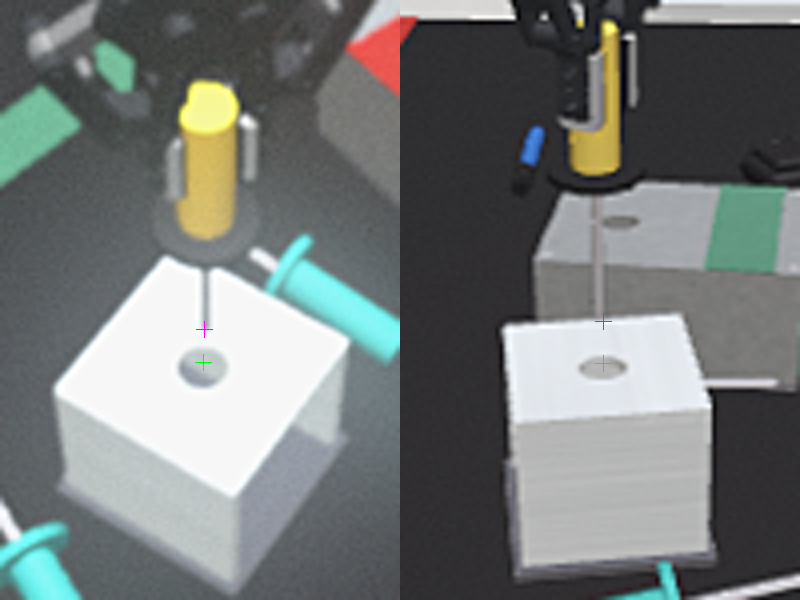

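The tip is centred over the stand hole in both views. Lowering.

Request:
carry_out --series "0 0 -0.015 0;0 0 -0.015 0;0 0 -0.015 0;0 0 -0.015 0;0 0 -0.015 0;0 0 -0.015 0;0 0 -0.01 0;0 0 -0.005 0;0 0 -0.002 0;0 0 0 0;0 0 0 0"

```text
time: 12.25
tool_pos: [0.536, -0.0183, 0.1479]
tcp_rot: [0.688, 3.064, 0.0]
wrist_force: [-0.0, 0.5, -0.3]
width: 0.266
grip_force: 59.2
```

Request:
carry_out --series "0 0 -0.001 0;0 0 -0.001 0;0 0 -0.0005 0;0 0 0 0;0 0 0 0"

```text
time: 12.88
tool_pos: [0.5358, -0.0184, 0.1455]
tcp_rot: [0.688, 3.065, 0.0]
wrist_force: [-1.9, -0.4, 5.9]
width: 0.262
grip_force: 59.8
```

The flange is seated at the original height with 6 N of contact. Releasing and retreating.

Request:
carry_out --series "0 0 0 0;0 0 0 0;0 0 0 0;0 0 0 0;0 0 0 0;0 0 0 0;0 0 0 0;0 0 0 0" --jaw 1

```text
time: 13.88
tool_pos: [0.5356, -0.0183, 0.1448]
tcp_rot: [0.688, 3.065, 0.0]
wrist_force: [0.6, -0.1, 0.1]
width: 0.999
grip_force: 0.0
```

Request:
carry_out --series "0 0 0.015 0;0 0 0.03 0;0 0 0.04 0;0 0 0.04 0;-0.02 0.04 0.03 0;-0.02 0.04 0.02 0;-0.02 0.04 0 0;0 0 0 0;0 0 0 0;0 0 0 0"

```text
time: 15.12
tool_pos: [0.476, 0.1009, 0.3198]
tcp_rot: [0.69, 3.065, -0.001]
wrist_force: [0.5, -0.6, 0.8]
width: 1.005
grip_force: 0.0
```

```bash
python3 - <<'E'
from h import *
im,d,P,K,T=cam("scene"); cv2.imwrite("pics/end.png",cv2.resize(im,(800,600))); s=bot.read_state();print(s["time"],s["wrist_force"],s["width"],s["tool_pos"])
E
```

```text
15.175 [-0.18428056  0.16553921  0.36334353] 1.0019501058148088 [0.47594494 0.10082431 0.3196932 ]
```

View pics/end.png

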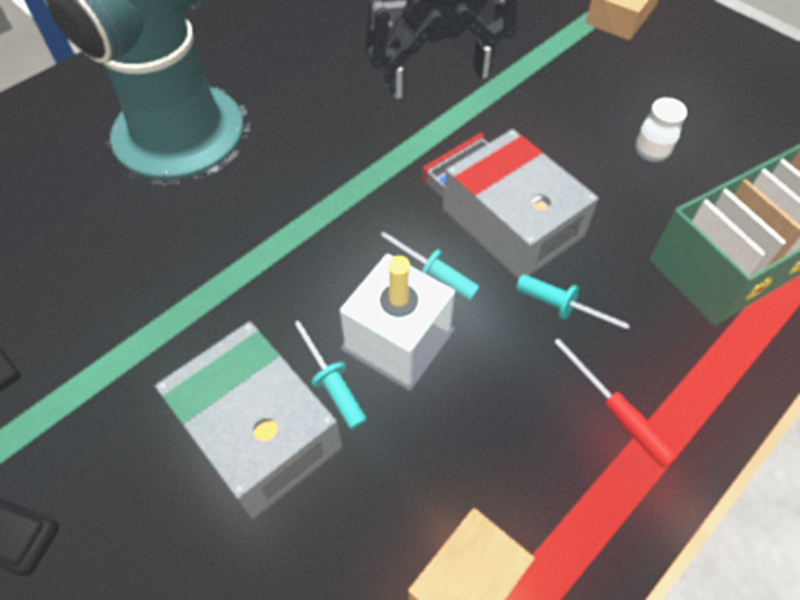

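The pin hangs upright in the stand at (398,285), the red tray is out at (455,160), the green tray is shut, and the gripper is clear.

```bash
python3 -c "
from workcell import bot
print(bot.finish_job())"
```

```text
the job is handed in; nothing more can be done
None
```

The red recorder's tray is released and out, the pin hangs upright in its stand again, the green tray stayed shut, and the job was handed in at about 15 s of the 51 s allowed; the three turquoise look-alikes toppled on their own early on, and I did not touch them.

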